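# Set the glass saw's fence against its stop

### The job

Set the wet glass saw for the next cut: press down the thumb plate in the middle of the fence's head to free its spring brake and, keeping it pressed, push the fence along the front rail until its head rests against the clamped stop. Then let go, so that the plate springs up and the brake holds the fence there. Do not force the fence along with its brake on, do not shift the stop, pick nothing up and leave the glass, the stone and the jar where they are.

Things in the scene. Friction and masses are not known exactly. Their poses are not given: they have to be found in the camera images.
- saw: Bench wet saw for glass, fixed: grey housing, steel table 340 x 420 mm, top 150 mm above the bench. Origin: centre of its underside, on the bench; x from its front (robot's side) to its back, y to the left along the front rail, z up. Blade (45 mm above the table) under a black splash guard at saw x -55 to 145, y 38 to 72 mm, top 229 mm above the bench; a thin blue hose behind it to 235 mm.
- rail_mid (a point): Middle of the top of the saw's front rail, an aluminium bar 22 mm deep and 500 mm long that runs along the saw's y, 205 mm in front of the saw's origin; top 142 mm above the bench. Fence and stop sit on it.
- fence (a joint): Position of the fence along the rail, m: 0 at the right end of its travel, growing to the left (saw +y, towards the stop and the blade); limit 0.20, never reached because the stop comes first. With the brake on it resists some 20 to 30 N; with the thumb plate pressed it slides with about 1.5 N and stays where it is left.
- plate (a joint): How far the thumb plate is pressed down, m: 0 at rest, 0.006 fully down. Sprung: it begins to give at about 9 N, the brake lets go over the first 2 mm, and fully down it takes about 13 N. It springs back when let go, and the brake holds again.
- plate_top (a point): Centre of the top of the thumb plate: black, ribbed, 44 mm (saw x) by 56 mm (saw y), in the middle of the fence's head; its top is 184 mm above the bench at rest. The point moves with the plate. Closed gripper fingers fit on it between the head's two cheeks; rubbing on the plate or bearing on a cheek, they push the fence along.
- fence_head (a point): Middle of the underside of the fence's head, right below the plate's centre, 144 mm above the bench. Aluminium, 64 mm (x) by 76 mm (y), with an upright cheek at its left and right end: 60 mm apart inside, 8 mm thick, tops 192 mm above the bench; open to front and back. The fence bar, 24 mm wide, 345 mm long, top 188 mm above the bench, starts 27 mm behind the plate's centre.
- fence_face (a point): Centre of the left (saw +y) face of the fence's head, the face that meets the stop; 38 mm to the left of the plate's centre and 150 mm above the bench.
- stop_face (a point): Centre of the right (saw -y) face of the stop, the face that the fence's head meets, 150 mm above the bench and on the rail's line. The stop is a dark steel block, 46 mm (x) by 20 mm (y), clamped round the rail, with a knurled screw on top that reaches 175 mm above the bench. It stands to the left of the fence and holds against some 90 N.
- medallion_mid (a point): Centre of a loose amber cast-glass disc, 84 mm across, 16 mm thick, that lies on the saw table to the left of the blade. To be left alone.
- stone_mid (a point): Centre of a loose grey dressing stone, 150 x 25 x 25 mm, that lies on the bench in front of the saw. To be left alone.
- casting_mid (a point): Centre of a loose green cast-glass button, 68 mm across, 37 mm high, that stands on the bench in front of the saw. To be left alone.
- jar_mid (a point): Centre of a loose lidded jar, 68 mm across, 85 mm high, that stands on the bench to the right of the saw. To be left alone.

How it is judged:
By the outcome, as a careful person would: the job done as asked, in the order asked, and still so for the second after the job is handed in, with the robot touching nothing.
It also fails if it takes over 38 s, if anything falls off the work surface, if the arm or the gripper's body presses on something with over 40 N, if the wrist force passes 120 N, or if a joint passes its speed limit or range.

### The arm

A 6-joint arm with a two-finger parallel gripper is mounted at the origin on the work surface. World frame = base frame: x ahead of the robot, y to its left, z up, the work surface at z = 0. Lengths are in m, angles in rad, forces in N, time in s.
With the tool pointing down it reaches from about 0.25 to 0.725 m from the base axis. Payload 4 kg.
Tool frame: the origin (TCP) lies between the finger pads; the fingertips stand 17 mm ahead of it and the grasp point (between the pads) lies 2 mm behind it; z points along the fingers, x is the direction in which the jaws open and shut, and the axes are right-handed (so a half turn about z gives the same grasp; the last joint's range is limited). The gripper opens to 85 mm and grips with 20 to 120 N. Pads are 22 mm wide; open, the fingers measure 114 mm over their backs; the gripper's body (76 mm by 85 mm) begins 54 mm behind the grasp point. The pads swing forward as they close: fully open they stand 13 mm farther back than shut.
Start: joints at [0, 0.241, 0.005, 1.335, 0, 1.571], TCP at [0.5, -0, 0.248] pointing down, gripper open.
Joint ranges: [-2.72, 2.72], [-1.05, 1.87], [-1.09, 1.28], [-1.99, 2.15], [-1.42, 1.44], [-3.14, 3.14]. Speed limits (rad/s): [2.79, 2.79, 3.14, 3.14, 3.14, 3.14].

### API

Orientations are given as a unit quaternion [x, y, z, w].
In Python, from workcell import telemetry, cams, workorder gives the robot as it stands. The module is installed in compiled form; this text tells all that it offers.
- The arm moves only by the tool apply_moves, never from a script. Its argument "moves" is a list that holds one entry, the list of rows, each a list of 4 numbers: the shift along the tool's x, y, z in mm, then the turn about the tool's z in degrees. A call has exactly 10 rows; each row shifts and turns the pose as measured when the row begins, along the tool's axes as they then stand; what a row does not reach is not made up. A row lasts 1/10 s, in which the tool goes at most 50 mm and 8.59 degrees, less where a joint would pass 70% of its speed; a pose out of reach is approached as far as the arm can. A call with a gripper value outside its range is refused whole. "hand" is the gripper's target within -1 to 1 (fully open at 1, half-way at 0, shut at -1), set as the call begins (left out, the last holds). The fingers move at their own pace and stop on an object; the grip force is fixed at half the most. Time passes only in rows, so rows that do not move let the fingers close, or fill a call up. It gives the time, the measured TCP pose, the force and the opening at its end, in the units of the state.
- telemetry.get_obs(): the state, without advancing time (a new reading comes with each control period).
- cams.camera(name): name is "scene" or "side" or "wrist"; returns a dict with "color" (420x560x3 uint8, red, green, blue), "fovy" (degrees; the focal length in pixels is half the picture's height over the tangent of half this angle, whatever the lens; pixels are square), "cx", "cy" (the principal point, pixels), "camera_from_world" (4x4, takes a point from world to camera coordinates). Camera axes: x right, y down, z forward; pixel columns grow to the right and rows downward; lengths in m; the calibration is good to about 2 mm. A picture is of the moment at which its call begins. There is no depth.
- workorder.job_done(): hands the job in, once; it reports no verdict.
The state is a dict: "clock": time; "joint_pos": joint angles; "joint_vel": joint speeds; "tau": joint torques, N m; "eef_pos": TCP position; "tool_rot": TCP orientation; "ft_force": force on the tool from outside, world axes, zero at the start; "ft_torque": the same for the moment, N m; "grip_width": finger opening in m.
Only numpy, scipy, OpenCV 4.12 (cv2) and the standard library are available. Lean on these libraries where they do the work, as an engineer would, in place of code of your own. Each camera call takes 0.05 s, during which the arm holds its last target. There are 200 camera calls.

## Working session

There is one attempt and no reset: what is moved stays moved. The work goes in short steps, Python scripts to look and compute and a tool call to move; the robot and the scene stay as the last step left them, time stands still between calls to the robot, and variables do not carry over. Pictures are saved under pics/ and viewed, about 8 in all and at most 12, crops included, and the job is handed in when it is done.

Besides the shell and the picture viewer there is one more tool, called after "Request:" by a JSON object that holds its "op" and its "data", one argument or row to a line. apply_moves: Moves the arm, as the interface text tells. Its arguments: {"type":"object","properties":{"moves":{"type":"array"},"hand":{"type":"number"}},"required":["moves"]}

```bash
mkdir -p pics; cat > h.py <<'E'
import numpy as np, cv2
from workcell import telemetry, cams, workorder
def snap(name,fn,save=True):
    c=cams.camera(name); cv2.imwrite(f'pics/{fn}.png',c['color'][:,:,::-1])
    np.savez(f'pics/{fn}.npz',**{k:np.asarray(v) for k,v in c.items()}); return c
def ray(fn,u,v):
    c=np.load(f'pics/{fn}.npz'); T=c['camera_from_world']; f=210/np.tan(np.radians(float(c['fovy']))/2)
    d=T[:3,:3].T@np.array([(u-c['cx'])/f,(v-c['cy'])/f,1]); o=-T[:3,:3].T@T[:3,3]; return o,d
def atz(fn,u,v,z):
    o,d=ray(fn,u,v); return o+d*(z-o[2])/d[2]
def proj(fn,p):
    c=np.load(f'pics/{fn}.npz'); T=c['camera_from_world']; f=210/np.tan(np.radians(float(c['fovy']))/2)
    q=T[:3,:3]@np.array(p)+T[:3,3]; return float(c['cx'])+f*q[0]/q[2], float(c['cy'])+f*q[1]/q[2]
E
python3 - <<'E'
from h import *
for n in ['scene','side','wrist']:
    c=snap(n,n+'0'); T=c['camera_from_world']; print(n,c['fovy'],c['cx'],c['cy'],(-T[:3,:3].T@T[:3,3]).round(3))
print(telemetry.get_obs())
E
```

```text
scene 43.45023103268518 290.2708075569502 217.45263183856784 [ 0.53  -0.573  0.96 ]
side 52.09986834200329 285.56242856483624 213.79128431148285 [0.209 0.402 0.625]
wrist 64.29847193815172 287.53266061845443 207.23969037361022 [0.5   0.068 0.373]
{'clock': 0.15, 'joint_pos': array([-9.62070398e-06,  2.41242518e-01,  4.03943070e-03,  1.33522335e+00,
        4.86128265e-06,  1.57082692e+00]), 'joint_vel': array([-0.0003257 , -0.00157431,  0.00297219, -0.00159038, -0.00036105,
       -0.00101658]), 'tau': array([-1.62746033e-03, -3.72633219e+01,  2.52638429e+01,  1.23480460e-02,
       -1.30651040e-05,  1.49362950e-05]), 'eef_pos': array([ 4.99541789e-01, -3.41318620e-06,  2.47618354e-01]), 'tool_rot': array([ 9.99999668e-01, -2.01111223e-05, -8.15056815e-04, -2.42209184e-06]), 'ft_force': array([-0.1820043 ,  0.4603455 ,  0.30036217]), 'ft_torque': array([ 0.03294954,  0.02475535, -0.03207645]), 'grip_width': 0.08527437067008838}
```

View pics/scene0.png

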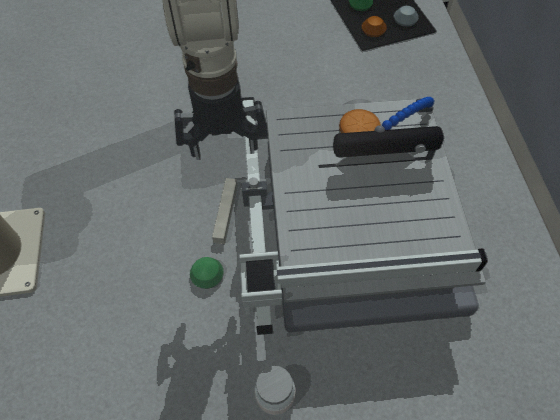

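View pics/side0.png

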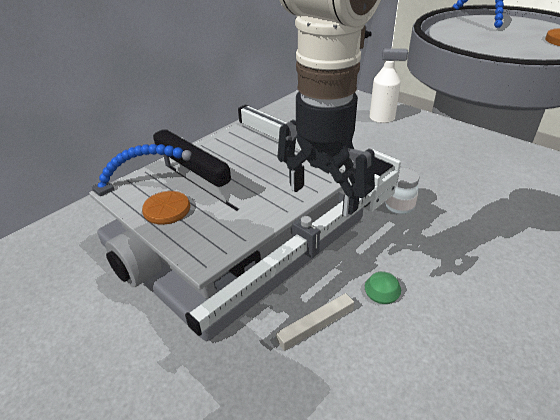

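Scene view: the plate is at about (260,275), the head at about (242-280, 254-304), the stop at about (255,190), the rail's right end at about (264,328), and the gripper hovers over the left end of the rail. The side view shows the stop at (307,235). I'll zoom in to measure.

```bash
python3 - <<'E'
from h import *
a=cv2.imread('pics/scene0.png')[160:340,200:320]; b=cv2.imread('pics/side0.png')[110:290,240:440]
a=cv2.resize(a,None,fx=3.3,fy=3.3,interpolation=cv2.INTER_CUBIC); b=cv2.resize(b,None,fx=2,fy=2,interpolation=cv2.INTER_CUBIC)
h=np.zeros((a.shape[0],a.shape[1]+b.shape[1],3),np.uint8); h[:,:a.shape[1]]=a; h[:b.shape[0],a.shape[1]:]=b
cv2.imwrite('pics/z0.png',h); print(h.shape)
p=atz('scene0',260,275,.184); s=atz('scene0',255,192,.16); e=atz('scene0',264,325,.142); print(p,s,e)
E
```

```text
(594, 796, 3)
[ 0.5345455  -0.20912882  0.184     ] [ 0.54449824 -0.03123239  0.16      ] [ 0.53117477 -0.27832475  0.142     ]
```

View pics/z0.png

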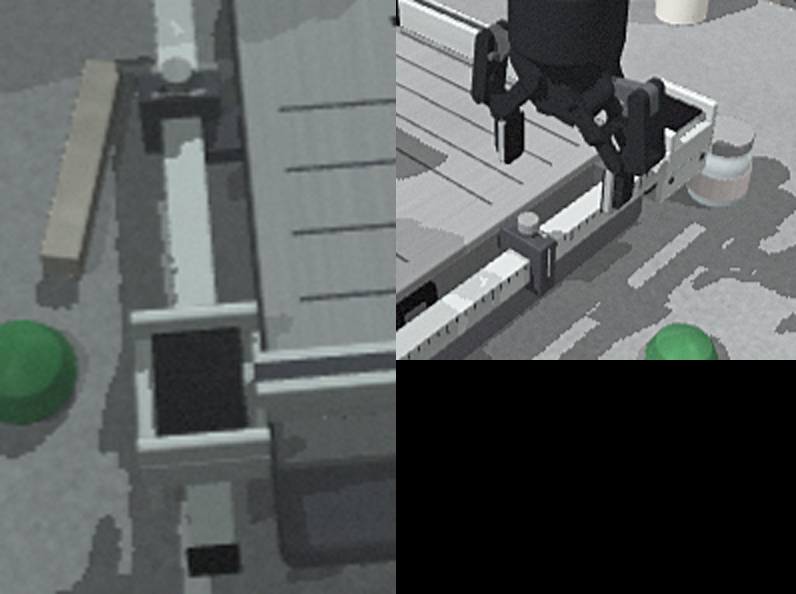

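```bash
python3 - <<'E'
from h import *
Z=lambda u,v,z: atz('scene0',200+u/3.3,160+v/3.3,z).round(4)
P=np.array([Z(*q,.184) for q in [(152,334),(240,328),(248,428),(158,437)]]); print('plate',P,P.mean(0))
for n,q,z in [('farL outer',(131,312),.192),('farR outer',(255,302),.192),('nearL in',(137,440),.192),('nearR in',(268,430),.192),('nearL out',(138,450),.192),('nearR out',(269,442),.192)]: print(n,Z(*q,z))
for q in [(140,98),(218,92)]: print('stop face top edge',Z(*q,.158),Z(*q,.165))
for q in [(162,120),(204,118)]: print('rail meets stop face',Z(*q,.142))
for q in [(187,547),(240,545)]: print('rail end',Z(*q,.142))
for q in [(525,218)]: print(1)
print('side screw top',atz('side0',240+(528-396)/2,110+217/2,.175),'scene screw',Z(176,66,.175))
print('face left-bottom front? side', [atz('side0',240+(u-396)/2,110+v/2,z).round(4) for u,v,z in [(534,293,.13),(553,290,.13)]])
E
```

```text
plate [[ 0.5147 -0.1813  0.184 ]
 [ 0.5584 -0.1842  0.184 ]
 [ 0.5555 -0.238   0.184 ]
 [ 0.5121 -0.2365  0.184 ]] [ 0.535175 -0.21      0.184   ]
farL outer [ 0.5058 -0.1718  0.192 ]
farR outer [ 0.5673 -0.1749  0.192 ]
nearL in [ 0.5023 -0.2401  0.192 ]
nearR in [ 0.5645 -0.2438  0.192 ]
nearL out [ 0.5022 -0.2452  0.192 ]
nearR out [ 0.5642 -0.25    0.192 ]
stop face top edge [ 0.5222 -0.0215  0.158 ] [ 0.5223 -0.0264  0.165 ]
stop face top edge [ 0.5657 -0.0237  0.158 ] [ 0.5654 -0.0285  0.165 ]
rail meets stop face [ 0.5329 -0.0272  0.142 ]
rail meets stop face [ 0.5565 -0.0292  0.142 ]
rail end [ 0.5193 -0.2779  0.142 ]
rail end [ 0.5451 -0.2806  0.142 ]
1
side screw top [ 0.54136983 -0.01895695  0.175     ] scene screw [ 0.5441 -0.0148  0.175 ]
face left-bottom front? side [array([0.5109, 0.0104, 0.13  ]), array([ 0.5012, -0.0022,  0.13  ])]
```

The plate centre is at about (0.535, -0.210), the saw yaw is about -3°, and the stop face is at y of about -0.028. That leaves about 144 mm of travel. Next I move above the plate, closing the gripper on the way.

Request:
{"op": "apply_moves", "data": {
  "moves": [
    [[4,24,0,0],[4,24,0,0],[4,24,0,0],[4,24,0,0],[4,24,0,0],[4,24,0,0],[4,24,0,0],[4,24,0,0],[4,18,0,0],[0,0,0,3]]
  ],
  "hand": -1
}}

```text
clock: 1.15
eef_pos: [0.5351, -0.2169, 0.2425]
tool_rot: [1.0, -0.025, -0.005, -0.001]
ft_force: [-0.7, 0.3, 0.5]
grip_width: -0.0001
```

```bash
python3 - <<'E'
from h import *
snap('wrist','w1'); snap('scene','s1'); o=telemetry.get_obs(); print({k:np.round(o[k],4) for k in ['clock','eef_pos','tool_rot','ft_force','grip_width']})
a=cv2.imread('pics/s1.png')[150:350,180:340]; cv2.imwrite('pics/s1w.png',np.hstack([cv2.resize(a,None,fx=2.1,fy=2.1),cv2.resize(cv2.imread('pics/w1.png'),(460,420)[0:2]) ])[:, :800])
E
```

```text
{'clock': np.float64(1.25), 'eef_pos': array([ 0.5348, -0.2152,  0.2425]), 'tool_rot': array([ 0.9997, -0.0236, -0.0054, -0.0016]), 'ft_force': array([ 0.4811, -0.0788,  0.4669]), 'grip_width': np.float64(-0.0003)}
```

View pics/w1.png

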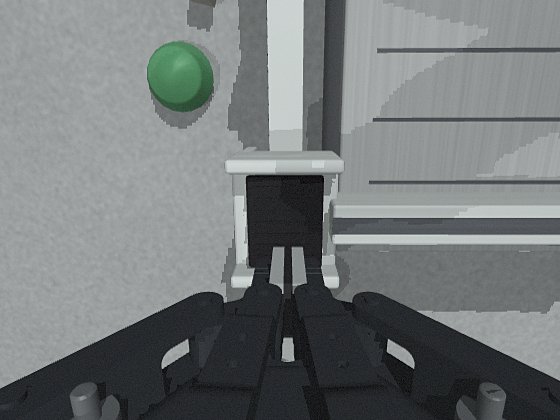

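The wrist view shows the plate at about (247-323, 176-268), with the closed fingers in line with its middle and the rail square to the picture.

```bash
python3 - <<'E'
from h import *
P=np.array([atz('w1',*q,.184) for q in [(247,177),(323,175),(323,268),(249,268)]]); print(P.round(4),P.mean(0).round(4))
print('far cheek outer top',[atz('w1',*q,.192).round(4) for q in [(226,159),(343,158)]])
print('rail',[atz('w1',*q,.142).round(4) for q in [(267,10),(304,10),(270,150),(302,150)]])
E
```

```text
[[ 0.5141 -0.1807  0.184 ]
 [ 0.5564 -0.1816  0.184 ]
 [ 0.5552 -0.2381  0.184 ]
 [ 0.5107 -0.2361  0.184 ]] [ 0.5341 -0.2091  0.184 ]
far cheek outer top [array([ 0.5049, -0.1692,  0.192 ]), array([ 0.5664, -0.1717,  0.192 ])]
rail [array([ 0.5285, -0.0867,  0.142 ]), array([ 0.5509, -0.0878,  0.142 ]), array([ 0.525 , -0.1704,  0.142 ]), array([ 0.5465, -0.1715,  0.142 ])]
```

Request:
{"op": "apply_moves", "data": {
  "moves": [
    [[0,-3,0,0],[0,-3,6,0],[0,0,8,0],[0,0,8,0],[0,0,6,0],[0,0,4,0],[0,0,1,0],[0,0,0,0],[0,0,0,0],[0,0,0,0]]
  ]
}}

```text
clock: 2.25
eef_pos: [0.5339, -0.206, 0.2057]
tool_rot: [1.0, -0.021, -0.007, -0.002]
ft_force: [-0.0, -0.5, -0.1]
grip_width: -0.0002
```

Request:
{"op": "apply_moves", "data": {
  "moves": [
    [[0,0,2,0],[0,0,2,0],[0,0,1.5,0],[0,0,1.5,0],[0,0,1,0],[0,0,1,0],[0,0,1,0],[0,0,0.5,0],[0,0,0.5,0],[0,0,0.5,0]]
  ]
}}

```text
clock: 3.25
eef_pos: [0.5344, -0.2063, 0.2006]
tool_rot: [1.0, -0.021, -0.003, -0.001]
ft_force: [-1.3, 0.2, 4.7]
grip_width: 0.0001
```

Request:
{"op": "apply_moves", "data": {
  "moves": [
    [[0,0,1.5,0],[0,0,1.5,0],[0,0,1.5,0],[0,0,1.5,0],[0,0,1.5,0],[0,0,1.5,0],[0,0,1.5,0],[0,0,1.5,0],[0,0,1.5,0],[0,0,1.5,0]]
  ]
}}

```text
clock: 4.25
eef_pos: [0.5342, -0.2065, 0.1986]
tool_rot: [1.0, -0.021, 0.002, 0.001]
ft_force: [-4.8, 1.8, 11.1]
grip_width: 0.0001
```

Request:
{"op": "apply_moves", "data": {
  "moves": [
    [[0,0,1.8,0],[0,0,1.8,0],[0,0,1.8,0],[0,0,1.8,0],[0,0,1.8,0],[0,0,1.8,0],[0,0,1.8,0],[0,0,1.8,0],[0,0,1.8,0],[0,0,1.8,0]]
  ]
}}

```text
clock: 5.25
eef_pos: [0.534, -0.2072, 0.1968]
tool_rot: [1.0, -0.021, 0.009, 0.004]
ft_force: [-4.7, 1.6, 11.3]
grip_width: -0.0001
```

Request:
{"op": "apply_moves", "data": {
  "moves": [
    [[0,-1,2.2,0],[0,-2,2.2,0],[0,-4,2.2,0],[0,-6,2.2,0],[0,-6,2.2,0],[0,-6,2.2,0],[0,-6,2.2,0],[0,-6,2.2,0],[0,-6,2.2,0],[0,-6,2.2,0]]
  ]
}}

```text
clock: 6.25
eef_pos: [0.5355, -0.1701, 0.1951]
tool_rot: [0.999, -0.026, 0.017, 0.02]
ft_force: [-5.7, -2.2, 14.0]
grip_width: 0.0001
```

```bash
python3 - <<'E'
from h import *
snap('wrist','w2'); snap('side','d2'); snap('scene','s2'); o=telemetry.get_obs(); print({k:np.round(o[k],4) for k in ['clock','eef_pos','tool_rot','ft_force','grip_width']})
E
```

```text
{'clock': np.float64(6.4), 'eef_pos': array([ 0.5356, -0.1691,  0.1951]), 'tool_rot': array([ 0.9994, -0.0253,  0.0168,  0.0192]), 'ft_force': array([-6.2601,  1.9656, 15.1886]), 'grip_width': np.float64(-0.0002)}
```

View pics/w2.png

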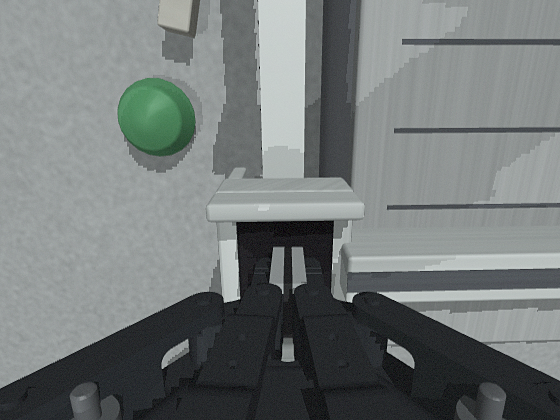

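The fingers are still between the cheeks and the plate is in shadow below them. The far cheek's top runs at rows of about 180-205. I'll measure how far the fence has moved.

```bash
python3 - <<'E'
from h import *
print('cheek top outer/inner',[atz('w2',*q,.192).round(4) for q in [(225,180),(349,179),(208,203),(364,201)]])
a,b=[cv2.imread(f'pics/{n}.png') for n in ('s2','d2')]
a=cv2.resize(a[150:330,190:330],None,fx=3,fy=3,interpolation=cv2.INTER_CUBIC); b=cv2.resize(b[120:300,260:450],None,fx=2,fy=2)
h=np.zeros((540,800,3),np.uint8); h[:,:420]=a; h[:360,420:]=b; cv2.imwrite('pics/z2.png',h)
E
```

```text
cheek top outer/inner [array([ 0.5143, -0.1247,  0.192 ]), array([ 0.5621, -0.1271,  0.192 ]), array([ 0.5068, -0.1334,  0.192 ]), array([ 0.5681, -0.1364,  0.192 ])]
```

View pics/z2.png

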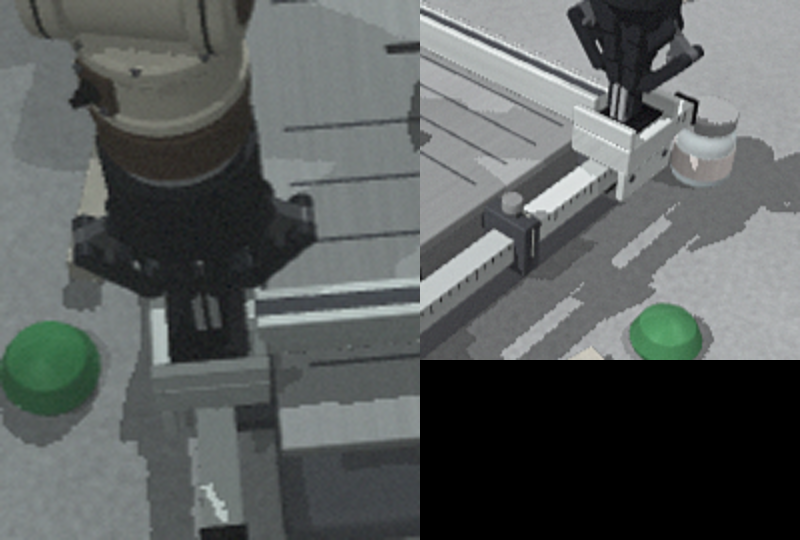

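Request:
{"op": "apply_moves", "data": {
  "moves": [
    [[0,-4,2.0,0],[0,-8,2.0,0],[0,-10,2.0,0],[0,-10,2.0,0],[0,-10,2.0,0],[0,-10,2.0,0],[0,-10,2.0,0],[0,-10,2.0,0],[0,-7,2.0,0],[0,-4,2.0,0]]
  ]
}}

```text
clock: 7.4
eef_pos: [0.5388, -0.0969, 0.1952]
tool_rot: [0.999, -0.03, 0.025, 0.035]
ft_force: [-6.2, -1.4, 14.3]
grip_width: -0.0004
```

```bash
python3 - <<'E'
from h import *
snap('side','d3'); snap('wrist','w3'); o=telemetry.get_obs(); print({k:np.round(o[k],4) for k in ['clock','eef_pos','tool_rot','ft_force','joint_pos']})
b=cv2.imread('pics/d3.png'); b=cv2.resize(b[120:300,240:440],None,fx=2,fy=2,interpolation=cv2.INTER_CUBIC)
w=cv2.resize(cv2.imread('pics/w3.png'),(400,300)); h=np.zeros((360,800,3),np.uint8); h[:,:400]=b; h[:300,400:]=w; cv2.imwrite('pics/z3.png',h)
E
```

```text
{'clock': np.float64(7.5), 'eef_pos': array([ 0.5388, -0.0963,  0.1952]), 'tool_rot': array([ 0.9987, -0.0299,  0.0253,  0.0339]), 'ft_force': array([-7.5527,  1.1836, 14.6255]), 'joint_pos': array([-0.1447,  0.3182, -0.0335,  1.161 , -0.0616,  1.4841])}
```

View pics/z3.png

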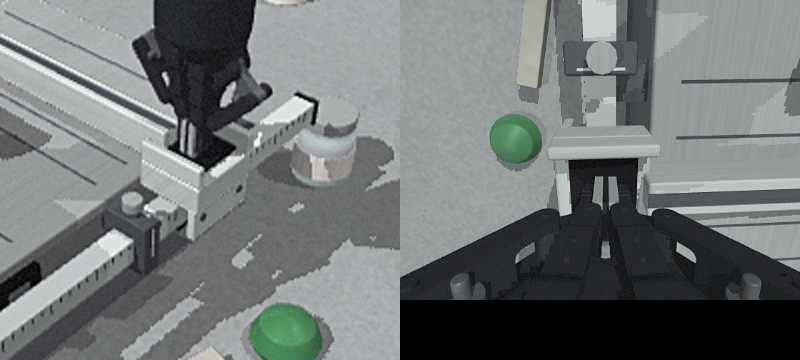

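The side view shows the head about 30-35 mm from the stop. The wrist view agrees: stop at (600,58), head's left cheek at rows 127-158.

```bash
python3 - <<'E'
from h import *
W=lambda u,v,z:atz('w3',(u-400)*1.4,v*1.4,z).round(4)
print('cheek',W(555,148,.192),W(604,148,.192),W(604,157,.192),W(604,158,.192),'outer face bottom edge',W(604,127,.15))
print('stop near edge', W(600,75,.158),W(600,75,.15),W(600,75,.142))
D=lambda u,v,z:atz('d3',240+u/2,120+v/2,z).round(4)
print('side head front-left bottom corner',D(190,238,.115),'screw',D(131,200,.175))
E
```

```text
cheek [ 0.5139 -0.061   0.192 ] [ 0.5405 -0.0631  0.192 ] [ 0.5402 -0.0684  0.192 ] [ 0.5401 -0.069   0.192 ] outer face bottom edge [ 0.5426 -0.062   0.15  ]
stop near edge [ 0.5418 -0.026   0.158 ] [ 0.542  -0.0263  0.15  ] [ 0.5422 -0.0266  0.142 ]
side head front-left bottom corner [ 0.5119 -0.064   0.115 ] screw [ 0.5396 -0.0155  0.175 ]
```

Request:
{"op": "apply_moves", "data": {
  "moves": [
    [[0,-4,2.0,0],[0,-6,2.0,0],[0,-6,2.0,0],[0,-6,2.0,0],[0,-5,2.0,0],[0,-4,2.0,0],[0,-3,2.0,0],[0,-3,2.0,0],[0,-3,2.0,0],[0,-3,2.0,0]]
  ]
}}

```text
clock: 8.5
eef_pos: [0.5401, -0.0627, 0.1953]
tool_rot: [0.998, -0.033, 0.033, 0.046]
ft_force: [-6.3, -1.3, 14.3]
grip_width: -0.0003
```

Request:
{"op": "apply_moves", "data": {
  "moves": [
    [[0,-2,2.0,0],[0,-2,2.0,0],[0,-2,2.0,0],[0,-2,2.0,0],[0,-2,2.0,0],[0,-2,2.0,0],[0,-2,2.0,0],[0,-2,2.0,0],[0,-2,2.0,0],[0,-2,2.0,0]]
  ]
}}

```text
clock: 9.5
eef_pos: [0.5399, -0.0594, 0.1955]
tool_rot: [0.996, -0.038, 0.041, 0.064]
ft_force: [-7.0, -3.6, 15.2]
grip_width: -0.0002
```

```bash
python3 - <<'E'
from h import *
snap('side','d4'); snap('wrist','w4'); o=telemetry.get_obs(); print({k:np.round(o[k],4) for k in ['clock','eef_pos','tool_rot','ft_force','joint_pos']})
b=cv2.imread('pics/d4.png'); b=cv2.resize(b[150:270,260:390],None,fx=3,fy=3,interpolation=cv2.INTER_CUBIC)
w=cv2.resize(cv2.imread('pics/w4.png')[0:280,180:460],(400,400)); h=np.zeros((400,790,3),np.uint8); h[:360,:390]=b; h[:,390:]=w; cv2.imwrite('pics/z4.png',h)
E
```

```text
{'clock': np.float64(9.6), 'eef_pos': array([ 0.5399, -0.0593,  0.1955]), 'tool_rot': array([ 0.9964, -0.0375,  0.0406,  0.0642]), 'ft_force': array([-7.9906, -2.2976, 15.3699]), 'joint_pos': array([-0.0421,  0.2923, -0.0755,  1.1206, -0.128 ,  1.5986])}
```

View pics/z4.png

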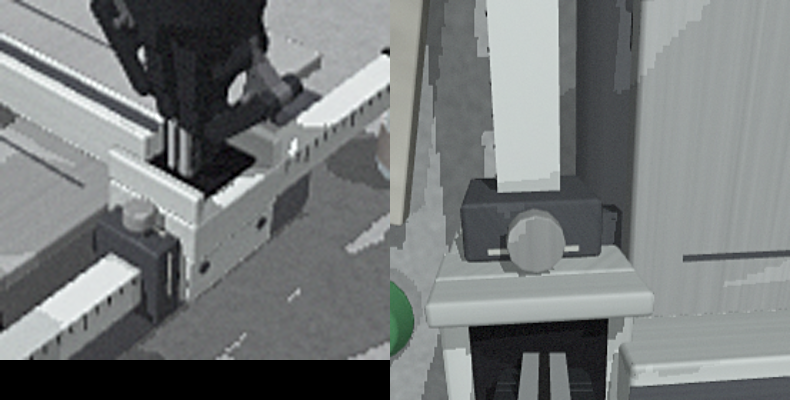

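The head appears to be against the stop and the tool has stalled. I'll push a little harder to confirm.

Request:
{"op": "apply_moves", "data": {
  "moves": [
    [[0,-4,2.0,0],[0,-4,2.0,0],[0,-4,2.0,0],[0,-4,2.0,0],[0,-4,2.0,0],[0,-4,2.0,0],[0,-3,2.0,0],[0,-2,2.0,0],[0,-1,2.0,0],[0,0,1.9,0]]
  ]
}}

```text
clock: 10.6
eef_pos: [0.5399, -0.0587, 0.1959]
tool_rot: [0.993, -0.047, 0.048, 0.095]
ft_force: [-5.5, 1.7, 12.7]
grip_width: -0.0003
```

Request:
{"op": "apply_moves", "data": {
  "moves": [
    [[0.5,0.7,-5,0],[0.5,0.7,-5,0],[0.5,0.8,-5,0],[0.5,0.9,-5,0],[1,1.8,-10,0],[1,1.8,-10,0],[1,1.8,-10,0],[1,1.8,-10,0],[0,0,0,0],[0,0,0,0]]
  ]
}}

```text
clock: 11.6
eef_pos: [0.5402, -0.0578, 0.2618]
tool_rot: [0.993, -0.047, 0.048, 0.095]
ft_force: [-0.9, 0.3, 0.3]
grip_width: 0.0001
```

```bash
python3 - <<'E'
from h import *
snap('side','d5'); snap('wrist','w5'); snap('scene','s5'); o=telemetry.get_obs(); print({k:np.round(o[k],4) for k in ['clock','eef_pos','tool_rot','ft_force','joint_pos']})
b=cv2.imread('pics/d5.png'); b=cv2.resize(b[150:270,260:390],None,fx=3,fy=3,interpolation=cv2.INTER_CUBIC)
w=cv2.resize(cv2.imread('pics/w5.png')[0:280,180:460],(400,400)); h=np.zeros((400,790,3),np.uint8); h[:360,:390]=b; h[:,390:]=w; cv2.imwrite('pics/z5.png',h)
E
```

```text
{'clock': np.float64(11.75), 'eef_pos': array([ 0.5399, -0.0578,  0.2612]), 'tool_rot': array([ 0.9932, -0.047 ,  0.0476,  0.0952]), 'ft_force': array([0.4264, 0.1555, 0.2184]), 'joint_pos': array([-0.0045,  0.2508,  0.034 ,  1.2657, -0.1945,  1.6523])}
```

View pics/z5.png

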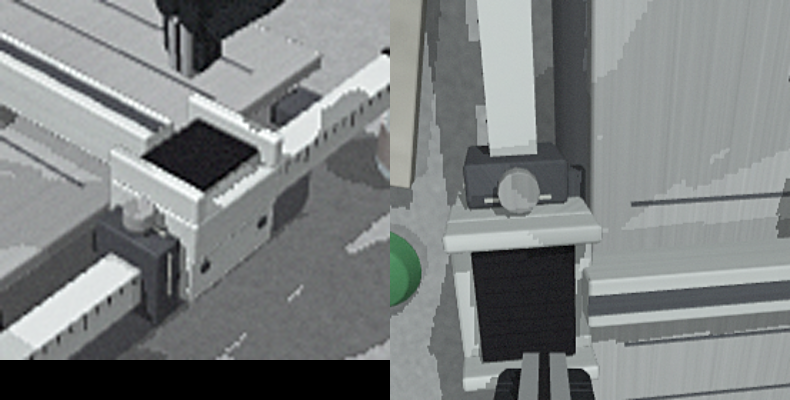

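The plate is up, the head is against the stop and the tool is clear. As a numerical check I'll measure the stop's image shift since the start, the head's shift across the release, and the plate's position.

```bash
python3 - <<'E'
from h import *
g=lambda n:cv2.cvtColor(cv2.imread(f'pics/{n}.png'),cv2.COLOR_BGR2GRAY)
def sh(a,b,x0,x1,y0,y1):
    t=g(a)[y0:y1,x0:x1]; r=cv2.matchTemplate(g(b)[y0-6:y1+6,x0-6:x1+6],t,cv2.TM_CCOEFF_NORMED); _,m,_,l=cv2.minMaxLoc(r); return l[0]-6,l[1]-6,round(m,3)
print('stop d0->d4',sh('side0','d4',291,315,217,262),'d0->d5',sh('side0','d5',291,315,217,262))
print('head d4->d5',sh('d4','d5',296,330,198,250))
w=lambda u,v,z:atz('w5',180+(u-390)*.7,v*.7,z)
P=np.array([w(*q,.184) for q in [(473,252),(575,246),(575,354),(484,361)]]); print(P.round(4),P.mean(0).round(4))
d=lambda u,v,z:atz('d5',260+u/3,150+v/3,z)
P=np.array([d(*q,.184) for q in [(142,156),(193,120),(259,150),(208,191)]]); print(P.round(4),P.mean(0).round(4))
print(proj('side0',[.543,-.017,.175]),proj('side0',[.542,-.0275,.175]))
E
```

```text
stop d0->d4 (0, 0, 0.928) d0->d5 (0, 0, 0.932)
head d4->d5 (0, 0, 0.906)
[[ 0.5211 -0.0366  0.184 ]
 [ 0.5639 -0.0392  0.184 ]
 [ 0.5609 -0.0934  0.184 ]
 [ 0.5181 -0.0907  0.184 ]] [ 0.541 -0.065  0.184]
[[ 0.5599 -0.0454  0.184 ]
 [ 0.5584 -0.0906  0.184 ]
 [ 0.5129 -0.0913  0.184 ]
 [ 0.5134 -0.044   0.184 ]] [ 0.5362 -0.0678  0.184 ]
(np.float64(304.4644621320882), np.float64(218.68401314501176)) (np.float64(308.9670806104833), np.float64(215.76393035811498))
```

```bash
python3 -c "
from workcell import workorder
print(workorder.job_done())"
```

```text
the job is handed in; nothing more can be done
None
```

The fence is set against the stop with its brake on, and the job was handed in at about 11.8 s of the 38 s allowed. I closed the gripper and pressed the thumb plate down about 5–6 mm, which took about 14 N. Keeping it pressed, I slid the fence about 144 mm along the rail until it stalled, pushed a little harder to confirm, and lifted straight off.

**Last checks**
- **Fence:** the wrist camera puts the plate centre at y = -0.065. That places the head's left face at about -0.027, the same as the measured stop face.
- **Release:** the pictures show the plate back up, and the head did not shift in the side view when I let go.
- **Stop:** it did not shift in the side view (0 pixels).
- **Tool:** it was clear, about 60 mm above the plate, with about 0 N on it.

**Disagreements and limits**
- The side camera's coarser estimate put the plate about 3 mm further from the stop (y = -0.068), and 5 mm off in x. I put this down to calibration and rough corner picking.
- The tool tilted to about 11° while pressing and pushing, because there is no way to command the tilt. It did no visible harm.
- I did not measure the glass, stone or jar afterwards; the arm never went down near them.

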